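# Put the blue thread away in the rotary thread box

### The arm

A 6-joint arm with a two-finger parallel gripper is mounted at the origin on a cart in front of the work surface, level with it; the furniture and walls round the work are solid. World frame = base frame: x ahead of the robot, y to its left, z up, the work surface at z = 0. Lengths are in m, angles in rad, forces in N, time in s.
With the tool pointing down it reaches from about 0.35 to 0.775 m from the base axis. Payload 7.3 kg.
Tool frame: the origin (TCP) lies at the very end of the fingers, on their centre line; the grasp point (between the pads) lies 19 mm behind it (robot.tcp_to_grasp is the distance from the TCP to the grasp point, in m); z points along the fingers, y is the direction in which the jaws open and shut (so a half turn about z gives the same grasp; the last joint's range is limited). The gripper opens to 92 mm and grips with 3 to 60 N. Pads are 19 mm wide; open, the fingers measure 130 mm over their backs; the gripper's body (75 mm by 190 mm) begins 47 mm behind the grasp point.
Start: joints at [-1.332, 0.342, 1.524, -0, 1.275, -0.146], TCP at [0.197, -0.487, 0.227] pointing down, gripper open.
Joint ranges: [-2.53, 2.53], [-0.77, 2.02], [0.04, 2.7], [-1, 4.14], [0.28, 2.66], [-3.11, 3.11]. Speed limits (rad/s): [2.57, 2.57, 3.14, 3.14, 3.14, 3.14].

### API

Orientations are given as [roll, pitch, yaw] about the fixed x, y, z axes, in that order (R = Rz(yaw) Ry(pitch) Rx(roll)).
In Python, from cell import robot gives the robot as it stands.
- The arm moves only by the tool arm_command, never from a script. Its argument "motion" is a list that holds one entry, the list of rows, each a list of 7 numbers: the turn, a rotation vector about the tool's x, y, z in units of 90 degrees (1.0 is 90 degrees), then the shift along the tool's x, y, z in units of 30 cm (1.0 is 30 cm), then the opening, from -1 (shut) to 1 (fully open). In form: [[[wx, wy, wz, tx, ty, tz, grip], ...]]. A call has 1 to 8 rows; each row is the pose to reach, as a shift and turn from the pose commanded when the call began, along the tool's axes at that moment; what a row does not reach only later rows make up. A row lasts 1/10 s, in which the tool goes at most 50 mm and 8.59 degrees, less where a joint would pass 70% of its speed; a pose out of reach is approached as far as the arm can. A call with a number of a shift or a turn outside -1 to 1 is refused whole. A call with a gripper value outside its range is refused whole. The fingers move at their own pace and stop on an object; "grip_force" is the grip in N (left out, the last holds). Time passes only in rows, so rows that repeat a pose let the fingers close. It gives the time, the measured TCP pose, the force and the opening at its end, in the units of the state.
- robot.observe(): the state, without advancing time (a new reading comes with each control period).
- robot.read_camera(name): name is "scene" or "top" or "wrist"; returns a dict with "image" (400x640x3 uint8, red, green, blue), "z_map" (400x640 float32, m along the optical axis (not along the pixel's ray), 0 where there is no reading), "fov_y" (degrees; the focal length in pixels is half the picture's height over the tangent of half this angle, whatever the lens; pixels are square), "cx", "cy" (the principal point, pixels), "k1" (the pictures are not rectified: a ray, as slopes to the right and down, at radius r is drawn at 1 + k1 r^2 times it, then the intrinsics apply), "cam_to_world" (4x4, takes a point from camera to world coordinates). Camera axes: x right, y down, z forward; pixel columns grow to the right and rows downward; lengths in m; the calibration is good to about 2 mm. A picture is of the moment at which its call begins.
- robot.hand_in(): hands the job in, once; it reports no verdict.
The state is a dict: "time": time; "qpos": joint angles; "qvel": joint speeds; "joint_efforts": joint torques, N m; "tool_pos": TCP position; "tool_rot": TCP orientation; "contact_force": force on the tool from outside, world axes, zero at the start; "torque": the same for the moment, N m; "opening": finger opening in m.
Only numpy, scipy, OpenCV 4.12 (cv2) and the standard library are available. Lean on these libraries where they do the work, as an engineer would, in place of code of your own. Each camera call takes 0.05 s, during which the arm holds its last target.

### The job

Put the blue spool of thread away in the round thread box: turn the lid, which has a knob, until its opening lies over the compartment marked by the blue button on the rim, and let the spool down through the opening into that compartment. Then turn the lid back until its white index line meets the white line on the rim, so that the box is shut against dust. Leave the brown spool standing where it is.

Things in the scene. Friction and masses are not known exactly. Their poses are not given: they have to be found in the camera images.
- thread_box: dark round steel box fixed to the bench, 244 mm across its rim (rim top at 58 mm), with a turning aluminium lid (210 mm across, top at 64 mm). Under it: four compartments (floor at 6 mm, 20 to 100 mm off the axis) centred at +-72 and +-144 degrees from x, and one solid blind bay centred on x, where the rim bears a white line. Origin: underside centre, on the lid's axis; z up
- lid (a joint): lid angle, rad, counter-clockwise seen from above positive, -2.9 to 2.9. 0: shut, opening over the blind bay, its white line at the rim's white line; at angle a the opening's centre line lies at a from the box's x. Friction about 0.12 N m; stays where it is left; starts up to 0.35 rad from shut
- opening (a point): middle of the lid's only opening, at the lid's top face (64 mm above the bench), 67 mm from the lid's axis. The opening is a wedge from 35 to 98 mm off the axis and 28 degrees to either side of its centre line, about 63 x 63 mm. x points outward along the centre line
- knob_mid (a point): grip point of the lid's knob: black, upright, round, 19 mm across, from 67 to 99.5 mm above the bench on a steel washer, 80 mm from the lid's axis, diametrically opposite the opening. It spins freely on its own pin, so a fixed gripper heading can lead it round the axis. This point is on the knob's axis, 84 mm above the bench
- dot_blue: round blue button, 15 mm across, 2.5 mm high, fixed on the rim of the thread box, 112 mm from its axis, on the centre line of the compartment that it marks. The four buttons stand in a different order each time. Origin: centre of its underside
- dot_brown: round dark brown button, 15 mm across, 2.5 mm high, fixed on the rim of the thread box, 112 mm from its axis, on the centre line of the compartment that it marks. The four buttons stand in a different order each time. Origin: centre of its underside
- dot_cream: round cream button, 15 mm across, 2.5 mm high, fixed on the rim of the thread box, 112 mm from its axis, on the centre line of the compartment that it marks. The four buttons stand in a different order each time. Origin: centre of its underside
- dot_green: round green button, 15 mm across, 2.5 mm high, fixed on the rim of the thread box, 112 mm from its axis, on the centre line of the compartment that it marks. The four buttons stand in a different order each time. Origin: centre of its underside
- thread_blue: wooden spool wound with blue thread, standing upright and loose on the bench: 50 mm high, two wooden flanges 40 mm across and 8 mm thick (top flange from 42 to 50 mm), the wound middle 22 mm across; about 45 g. Origin: centre of its underside, z along its axis
- blue_mid (a point): middle of the blue spool, on its axis 25 mm from either end
- thread_brown: the same spool wound with dark brown thread, standing upright on the bench beside the blue one (the two change places); to be left alone. Origin: centre of its underside
Not all that is in view belongs to the job. What is shaped like the thread_blue but pink or red is not meant.

How it is judged:
By the outcome, as a careful person would: the job done as asked, in the order asked, and still so for the second after the job is handed in, with the robot touching nothing.
It also fails if it takes over 64 s, if anything falls off the work surface, if the arm or the gripper's body presses on something with over 40 N, if the wrist force passes 120 N, or if a joint passes its speed limit or range.

## Working session

There is one attempt and no reset: what is moved stays moved. The work goes in short steps, Python scripts to look and compute and a tool call to move; the robot and the scene stay as the last step left them, time stands still between calls to the robot, and variables do not carry over. Pictures are saved under pics/ and viewed, and the job is handed in when it is done.

Besides the shell and the picture viewer there is one more tool, called after ">>>" by a JSON object that holds its "api" and its "payload", one argument or row to a line. arm_command: Moves the arm, as the interface text tells. Its arguments: {"type":"object","properties":{"motion":{"type":"array"},"grip_force":{"type":"number"}},"required":["motion"]}

```bash
ls; mkdir -p pics
cat > h.py <<'E'
import numpy as np, cv2
from cell import robot
def cam(n,save=None):
    c=robot.read_camera(n)
    if save: cv2.imwrite('pics/'+save,c['image'][:,:,::-1])
    return c
def K(c):
    f=200/np.tan(np.radians(c['fov_y'])/2)
    return f
def pts(c,uv,z=None):
    """world points of pixels; z: world height plane or None for depth"""
    uv=np.atleast_2d(np.array(uv,float)); f=K(c)
    Km=np.array([[f,0,c['cx']],[0,f,c['cy']],[0,0,1]])
    s=cv2.undistortPoints(uv[:,None],Km,np.array([c['k1'],0,0,0,0.]))[:,0]
    T=np.array(c['cam_to_world'])
    d=np.c_[s,np.ones(len(s))]
    if z is None:
        zz=np.array([c['z_map'][int(round(v)),int(round(u))] for u,v in uv])
        return (d*zz[:,None])@T[:3,:3].T+T[:3,3]
    w=d@T[:3,:3].T
    t=(z-T[2,3])/w[:,2]
    return w*t[:,None]+T[:3,3]
E
python3 - <<'E'
from h import *
print(robot.observe())
for n in ['scene','top','wrist']:
    c=cam(n,n+'0.png'); print(n,c['fov_y'],c['cx'],c['cy'],c['k1']); print(np.round(c['cam_to_world'],3))
E
```

```text
pics
{'time': 0.0, 'qpos': array([-1.33200052e+00,  3.42763102e-01,  1.52502085e+00,  3.51955556e-05,
        1.27536379e+00, -1.45991831e-01]), 'qvel': array([ 1.23425711e-03,  3.47180144e-04, -1.96626541e-03, -1.60935693e-04,
       -1.61505819e-03, -7.83576809e-05]), 'joint_efforts': array([-3.71881947e-05, -4.31253612e+01, -2.44214541e+01,  7.16950418e-02,
        5.60183125e-02, -1.01055016e-04]), 'tool_pos': array([ 0.19700501, -0.48620741,  0.22602265]), 'tool_rot': array([-3.14005900e+00, -2.59522045e-04,  3.84777161e-01]), 'contact_force': array([-0.08145968, -0.20280182, -0.33884935]), 'torque': array([-0.0014866 , -0.00442804,  0.04881858]), 'opening': 0.091911737681476}
scene 45.35232688499567 318.3837411470531 202.301595525706 -0.11026775613973272
[[-0.807 -0.401  0.433  0.098]
 [-0.59   0.547 -0.594  0.801]
 [ 0.001 -0.735 -0.678  0.801]
 [ 0.     0.     0.     1.   ]]
top 56.79040854694283 316.1380350474418 201.12517359998336 -0.05564939389486866
[[-0.015 -0.985  0.171  0.413]
 [-1.     0.017  0.008  0.17 ]
 [-0.011 -0.17  -0.985  0.95 ]
 [ 0.     0.     0.     1.   ]]
wrist 69.20604336664798 320.8549521139674 204.15570826352865 -0.04777580501111669
[[ 0.376 -0.897 -0.231  0.259]
 [-0.927 -0.364 -0.092 -0.461]
 [-0.001  0.249 -0.969  0.384]
 [ 0.     0.     0.     1.   ]]
```

View pics/top0.png

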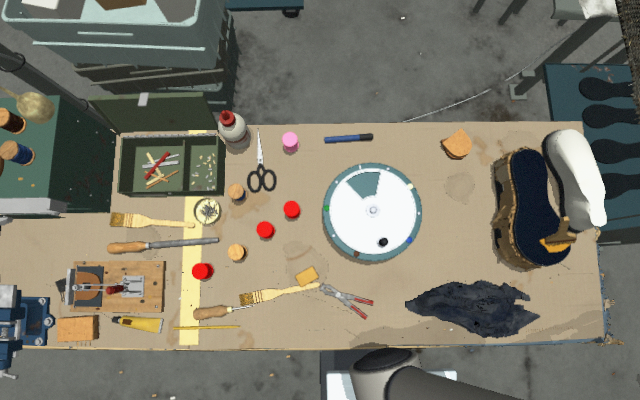

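View pics/scene0.png

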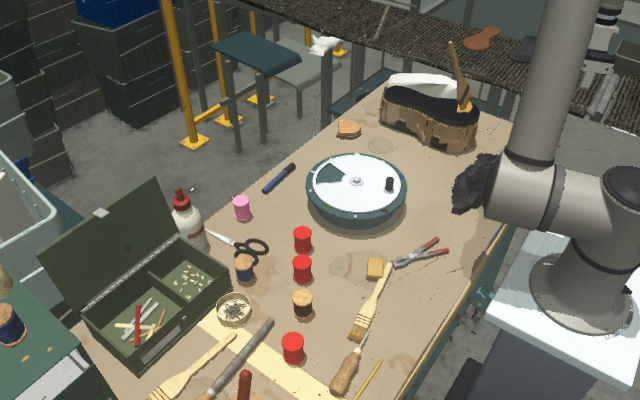

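Run:
```python
from h import *
c=cam('top'); im=c['image'][:,:,::-1]
cv2.imwrite('pics/z1.png',cv2.resize(im[150:275,310:435],None,fx=4.6,fy=4.6,interpolation=cv2.INTER_CUBIC))
cv2.imwrite('pics/z2.png',cv2.resize(im[170:270,190:310],None,fx=5,fy=5,interpolation=cv2.INTER_CUBIC))
```

```text
(no output)
```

View pics/z1.png

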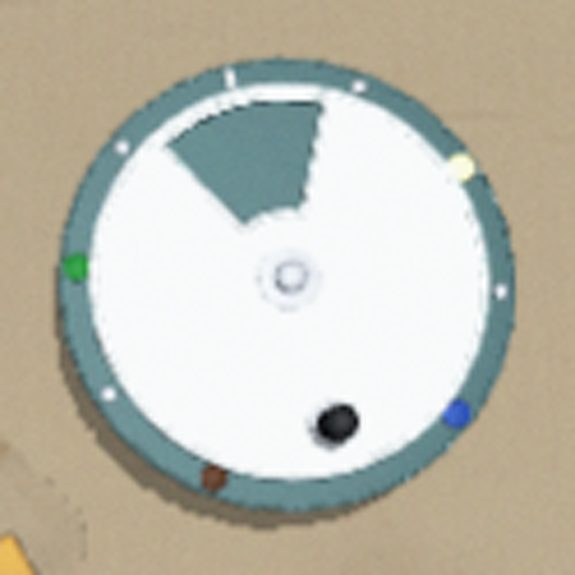

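View pics/z2.png

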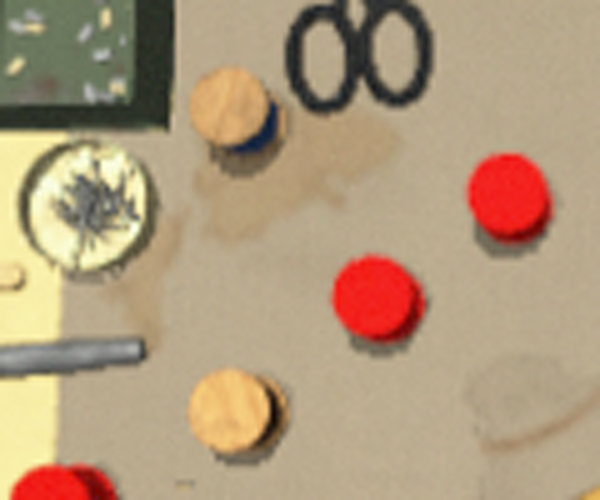

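```bash
cat > meas.py <<'E'
from h import *
def colc(c,box,lo,hi):
    u0,v0,u1,v1=box
    hsv=cv2.cvtColor(c['image'],cv2.COLOR_RGB2HSV)[v0:v1,u0:u1]
    m=cv2.inRange(hsv,np.array(lo),np.array(hi))
    n,l,s,ce=cv2.connectedComponentsWithStats(m)
    k=1+np.argmax(s[1:,4]); return ce[k]+[u0,v0],s[k,4]
E
python3 - <<'E'
from meas import *
c=cam('top')
z=lambda x,y:(310+(x+.5)/4.6-.5,150+(y+.5)/4.6-.5)
names=['line','green','brown','blue','cream']
P=pts(c,[z(230,77),z(75,267),z(213,477),z(457,413),z(461,167)],0.059)
for n,p in zip(names,P): print(n,p)
# circle fit buttons with radius .112
from scipy.optimize import least_squares
ang=np.radians([72,144,-144,-72])
def f(q): return np.r_[(P[1:,0]-q[0]-.112*np.cos(ang+q[2])),(P[1:,1]-q[1]-.112*np.sin(ang+q[2]))]
r=least_squares(f,[.5,0,0]); q=r.x; print('box',q,np.degrees(q[2]),np.abs(r.fun).max())
print('line ang',np.degrees(np.arctan2(P[0,1]-q[1],P[0,0]-q[0])))
kp=pts(c,[z(337,423)],0.0995)[0]; print('knob',kp,np.hypot(*(kp[:2]-q[:2])),'lid a',np.degrees(np.arctan2(*(q[:2]-kp[:2])[::-1])-q[2]))
O=pts(c,[z(165,144),z(321,104),z(245,225),z(298,208)],0.064); o=O[:,:2]-q[:2]; print('open corners ang',np.degrees(np.arctan2(o[:,1],o[:,0])-q[2]),np.hypot(o[:,0],o[:,1]))
w=lambda x,y:(190+(x+.5)/5-.5,170+(y+.5)/5-.5)
print(pts(c,[w(229,107),w(230,411),w(375,299),w(508,196)],.05), pts(c,[w(229,107)]))
for b in [(231,183,245,200),(231,243,245,260)]:
    u0,v0,u1,v1=b
    g=[(u,v) for u in range(u0,u1) for v in range(v0,v1)]
    X=pts(c,g); X=X[(X[:,2]>.045)&(X[:,2]<.056)]; print(len(X),X.mean(0),(X.min(0)+X.max(0))/2,np.ptp(X,0))
c=cam('scene')
E
```

```text
line [0.65299574 0.06804515 0.059     ]
green [0.55061962 0.15376602 0.059     ]
brown [0.43917109 0.08429312 0.059     ]
blue [ 0.47004334 -0.04438528  0.059     ]
cream [ 0.60128748 -0.05401253  0.059     ]
box [0.54248213 0.04155349 0.23935606] 13.714091789512537 0.0005257285669097583
line ang 13.480240021210728
knob [0.46357016 0.02556402 0.0995    ] 0.08051559461655017 lid a -2.259665113990992
open corners ang [ 27.13993842 -26.47280902  24.14532573 -23.54929854] [0.09636764 0.09580856 0.03586152 0.0375368 ]
[[0.59772367 0.37829935 0.05      ]
 [0.4472637  0.37463654 0.05      ]
 [0.50073071 0.30437679 0.05      ]
 [0.5505729  0.23909257 0.05      ]] [[0.59750229 0.37804966 0.0510777 ]]
174 [0.59735568 0.37581787 0.04995417] [0.59706018 0.37471916 0.04987572] [0.03802799 0.03096922 0.00893185]
187 [0.44857882 0.3722923  0.05027193] [0.44926665 0.37142437 0.04966331] [0.03867858 0.03050103 0.00888885]
```

```bash
cat >> h.py <<'E'
def go(p,yaw=None):
    s=robot.observe(); from scipy.spatial.transform import Rotation as Ro
    R=Ro.from_euler('xyz',s['tool_rot']); d=R.inv().apply(np.array(p)-s['tool_pos'])/.3
    w=np.zeros(3)
    if yaw is not None:
        w=(R.inv()*Ro.from_euler('xyz',[np.pi,0,yaw])).as_rotvec()/(np.pi/2)
    print('t',round(s['time'],2),'pos',np.round(s['tool_pos'],4),'rot',np.round(s['tool_rot'],4),'op',round(s['opening'],4),'F',np.round(s['contact_force'],1))
    print('row turn',np.round(w,4),'shift',np.round(d,4))
E
python3 - <<'E'
from h import *
go([.4636,.0256,.16])
c=cam('top')
g=[(u,v) for v in range(120,262) for u in range(180,300)]
X=pts(c,g)
zz=X[:,2].reshape(142,120)
# height grid world
gx=np.arange(.48,.74,.02); gy=np.arange(.50,.22,-.02)
print('y:',np.round(gy,2))
for x in gx[::-1]:
    row=[]
    for y in gy:
        m=(abs(X[:,0]-x)<.01)&(abs(X[:,1]-y)<.01)
        row.append('%4d'%(1000*X[m,2].max()) if m.any() else '  --')
    print('%.2f'%x,' '.join(row))
E
```

```text
t 0.3 pos [ 0.1971 -0.4865  0.2265] rot [-3.1412e+00 -1.0000e-04  3.8480e-01] op 0.0922 F [ 0.5  0.4 -0.2]
row turn [0. 0. 0.] shift [ 1.4642 -1.2487  0.2223]
y: [0.5  0.48 0.46 0.44 0.42 0.4  0.38 0.36 0.34 0.32 0.3  0.28 0.26 0.24
 0.22]
0.72    9   10   11    9   78  100  106   95    7    9    4    6   56   54   51
0.70   23   12   14   13   79    3    3    4    7    7    2    2    3    4    4
0.68   42   12   13   12   77    4    4    4    4   10    4    5    2    5    4
0.66   12   10   12    8   78    3    5    8   10   10   11    6    3    2    3
0.64   11    8   14    9   78    2    3   11    8   10    9   10    4    3    1
0.62   56   11   10   13   78   51   52   51   11   10   11   10    3    4    2
0.60   74   74   70   68   77   53   53   53   11    9   11    7    4    5    3
0.58    5   24   24   26    4   52   51   52    4    3    3    4    3   50    4
0.56   27   20   12   11   27    5    3    3    3    4    4    2   52   54   52
0.54   25   25   13   23   26    3    3    4    4    3    4    3   52   53   53
0.52   12   25   25   25    2    3    2    4    4   51   55   51    4    3    4
0.50    3    7    3    4    5    5    3    3    3   54   53   52    3    2    3
0.48   20   19   17   17    9    5    4    3    3   53   52    3    3    4    1
```

>>> {"api": "arm_command", "payload": {
  "motion": [
    [[0,0,-0.42,0.75,-0.64,0,0.3],[0,0,-0.42,0.75,-0.64,0,0.3],[0,0,-0.42,0.75,-0.64,0,0.3],[0,0,-0.42,0.75,-0.64,0,0.3],[0,0,-0.42,0.75,-0.64,0,0.3],[0,0,-0.42,0.75,-0.64,0,0.3],[0,0,-0.42,0.75,-0.64,0,0.3]]
  ],
  "grip_force": 15
}}

```text
time: 1.05
tool_pos: [0.3351, -0.2197, 0.2269]
tool_rot: [3.142, -0.001, 1.051]
contact_force: [0.1, -0.7, 0.1]
opening: 0.0599
```

Run:
```python
from h import *
go([.4636,.0256,.16],1.047)
```

```text
t 1.05 pos [ 0.3351 -0.2197  0.2269] rot [ 3.1415e+00 -1.5000e-03  1.0507e+00] op 0.0599 F [ 0.1 -0.7  0.1]
row turn [ 0.     -0.0009  0.0024] shift [ 0.9222 -0.0346  0.2245]
```

>>> {"api": "arm_command", "payload": {
  "motion": [
    [[0,0,0,0.92,-0.035,0,0.3],[0,0,0,0.92,-0.035,0,0.3],[0,0,0,0.92,-0.035,0.1,0.3],[0,0,0,0.92,-0.035,0.22,0.3],[0,0,0,0.92,-0.035,0.22,0.3],[0,0,0,0.92,-0.035,0.22,0.3],[0,0,0,0.92,-0.035,0.22,0.3],[0,0,0,0.92,-0.035,0.22,0.3]]
  ]
}}

```text
time: 1.85
tool_pos: [0.463, 0.0197, 0.1603]
tool_rot: [-3.141, 0.001, 1.046]
contact_force: [-1.0, -0.4, -0.6]
opening: 0.0597
```

Run:
```python
from h import *
go([.4636,.0256,.067])
c=cam('wrist','w1.png')
# depth centroid of knob top
g=[(u,v) for v in range(0,400,2) for u in range(0,640,2) if c['z_map'][v,u]>0]
X=pts(c,g); m=(X[:,2]>.092)&(X[:,2]<.106)&(np.hypot(X[:,0]-.4636,X[:,1]-.0256)<.03)
print(m.sum(), X[m].mean(0), (X[m].min(0)+X[m].max(0))/2, np.ptp(X[m],axis=0))
```

```text
t 1.85 pos [0.463  0.0197 0.1603] rot [-3.1407e+00  1.0000e-03  1.0462e+00] op 0.0597 F [-1.  -0.4 -0.6]
row turn [0. 0. 0.] shift [ 0.0183 -0.0079  0.311 ]
105 [0.46393469 0.02356937 0.0978747 ] [0.46355674 0.02325521 0.09680118] [0.0179726  0.01762186 0.00784523]
```

View pics/w1.png

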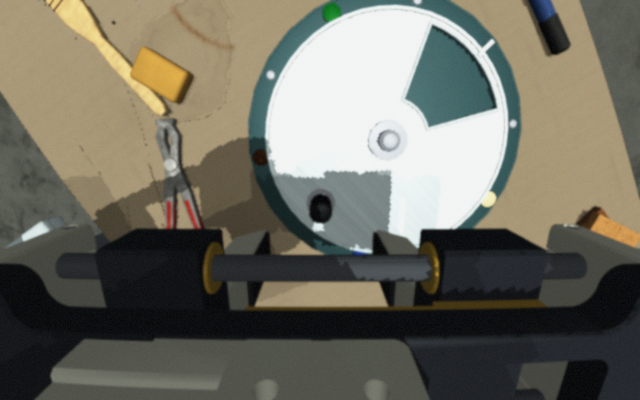

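>>> {"api": "arm_command", "payload": {
  "motion": [
    [[0,0,0,0.015,-0.006,0.15,0.3],[0,0,0,0.015,-0.006,0.25,0.3],[0,0,0,0.015,-0.006,0.31,0.3],[0,0,0,0.015,-0.006,0.31,0.3],[0,0,0,0.015,-0.006,0.31,-1],[0,0,0,0.015,-0.006,0.31,-1],[0,0,0,0.015,-0.006,0.31,-1],[0,0,0,0.015,-0.006,0.31,-1]]
  ],
  "grip_force": 15
}}

```text
time: 2.7
tool_pos: [0.4643, 0.0244, 0.0686]
tool_rot: [3.14, -0.001, 1.044]
contact_force: [0.2, -0.6, -0.1]
opening: 0.0323
```

Run:
```python
from h import *
go([.4636,.0256,.067])
```

```text
t 2.7 pos [0.4643 0.0244 0.0686] rot [ 3.1399e+00 -6.0000e-04  1.0444e+00] op 0.0323 F [ 0.2 -0.6 -0.1]
row turn [0. 0. 0.] shift [ 0.0024 -0.0042  0.0053]
```

>>> {"api": "arm_command", "payload": {
  "motion": [
    [[0,0,0,0,0,0,-1],[0,0,0,0,0,0,-1],[0,0,0,0,0,0,-1],[0,0,0,0,0,0,-1]]
  ]
}}

```text
time: 3.1
tool_pos: [0.4643, 0.0245, 0.068]
tool_rot: [3.14, -0.0, 1.045]
contact_force: [0.5, -0.6, 3.4]
opening: 0.0185
```

```bash
cat >> h.py <<'E'
C=np.array([.5425,.0416]); YB=np.radians(13.71)
def arc(angs,r=.0805):
    s=robot.observe(); from scipy.spatial.transform import Rotation as Ro
    p=s['tool_pos']; d=p[:2]-C
    print('t',s['time'],'pos',np.round(p,4),'op',round(s['opening'],4),'F',np.round(s['contact_force'],1),'knob world deg',np.degrees(np.arctan2(d[1],d[0])),'r',np.hypot(*d),'yaw',s['tool_rot'][2])
    R=Ro.from_euler('xyz',s['tool_rot'])
    for a in angs:
        q=np.r_[C+r*np.array([np.cos(np.radians(a)),np.sin(np.radians(a))]),p[2]]
        print(a,np.round(R.inv().apply(q-p)/.3,3))
E
python3 - <<'E'
from h import *
arc(range(184,110,-9))
E
```

```text
t 3.1 pos [0.4643 0.0245 0.068 ] op 0.0185 F [ 0.5 -0.6  3.4] knob world deg -167.65924651719374 r 0.08002417195025482 yaw 1.0446045225665546
184 [ 0.03  -0.025 -0.   ]
175 [ 0.066 -0.046 -0.   ]
166 [ 0.106 -0.061 -0.   ]
157 [ 0.147 -0.07  -0.   ]
148 [ 0.189 -0.071 -0.   ]
139 [ 0.231 -0.067  0.   ]
130 [ 0.271 -0.056  0.   ]
121 [ 0.31  -0.038  0.   ]
112 [ 0.345 -0.015  0.   ]
```

>>> {"api": "arm_command", "payload": {
  "motion": [
    [[0,0,0,0.03,-0.025,-0.003,-1],[0,0,0,0.066,-0.046,-0.003,-1],[0,0,0,0.106,-0.061,-0.003,-1],[0,0,0,0.147,-0.07,-0.003,-1],[0,0,0,0.189,-0.071,-0.003,-1],[0,0,0,0.231,-0.067,-0.003,-1],[0,0,0,0.271,-0.056,-0.003,-1],[0,0,0,0.271,-0.056,-0.003,-1]]
  ]
}}

```text
time: 3.9
tool_pos: [0.491, 0.1042, 0.0682]
tool_rot: [3.141, -0.0, 1.046]
contact_force: [3.6, -2.6, -2.9]
opening: 0.0185
```

Run:
```python
from h import *
arc([121,112,103,94,85,76,67,58,49.7],.080)
```

```text
t 3.9 pos [0.491  0.1042 0.0682] op 0.0185 F [ 3.6 -2.6 -2.9] knob world deg 129.43645472651437 r 0.08110127418171752 yaw 1.0458580308163508
121 [0.034 0.02  0.   ]
112 [0.069 0.043 0.   ]
103 [0.1   0.071 0.   ]
94 [0.126 0.104 0.   ]
85 [0.147 0.14  0.   ]
76 [0.162 0.179 0.   ]
67 [0.17 0.22 0.  ]
58 [0.172 0.262 0.   ]
49.7 [0.168 0.301 0.   ]
```

>>> {"api": "arm_command", "payload": {
  "motion": [
    [[0,0,0,0.034,0.02,0,-1],[0,0,0,0.069,0.043,0,-1],[0,0,0,0.1,0.071,0,-1],[0,0,0,0.126,0.104,0,-1],[0,0,0,0.147,0.14,0,-1],[0,0,0,0.162,0.179,0,-1],[0,0,0,0.17,0.22,0,-1],[0,0,0,0.17,0.22,0,-1]]
  ]
}}

```text
time: 4.7
tool_pos: [0.5738, 0.1161, 0.0682]
tool_rot: [-3.141, -0.003, 1.044]
contact_force: [5.2, 7.2, -4.7]
opening: 0.0186
```

Run:
```python
from h import *
arc([62,58,54,49.7],.080)
```

```text
t 4.7 pos [0.5738 0.1161 0.0682] op 0.0186 F [ 5.2  7.2 -4.7] knob world deg 67.22699126071066 r 0.08075500827057183 yaw 1.0441629647419608
62 [-0.     0.025 -0.   ]
58 [-0.     0.043 -0.   ]
54 [-0.002  0.062 -0.   ]
49.7 [-0.004  0.082 -0.   ]
```

>>> {"api": "arm_command", "payload": {
  "motion": [
    [[0,0,0,0.005,0.025,0,-1],[0,0,0,0.006,0.043,0,-1],[0,0,0,0.005,0.062,0,-1],[0,0,0,0.003,0.082,0,-1],[0,0,0,0.003,0.082,0,-1],[0,0,0,0.003,0.082,0,-1]]
  ]
}}

```text
time: 5.3
tool_pos: [0.595, 0.1027, 0.0682]
tool_rot: [3.141, -0.001, 1.044]
contact_force: [4.7, 3.9, -6.5]
opening: 0.0181
```

Run:
```python
from h import *
arc([49.7],.0805)
c=cam('top'); im=c['image'][:,:,::-1]
cv2.imwrite('pics/z3.png',cv2.resize(im[150:275,310:435],None,fx=4.6,fy=4.6,interpolation=cv2.INTER_CUBIC))
```

```text
t 5.3 pos [0.595  0.1027 0.0682] op 0.0181 F [ 4.7  3.9 -6.5] knob world deg 49.349781676155175 r 0.08052615937439153 yaw 1.044207458415482
49.7 [ 0.    -0.002 -0.   ]
```

View pics/z3.png

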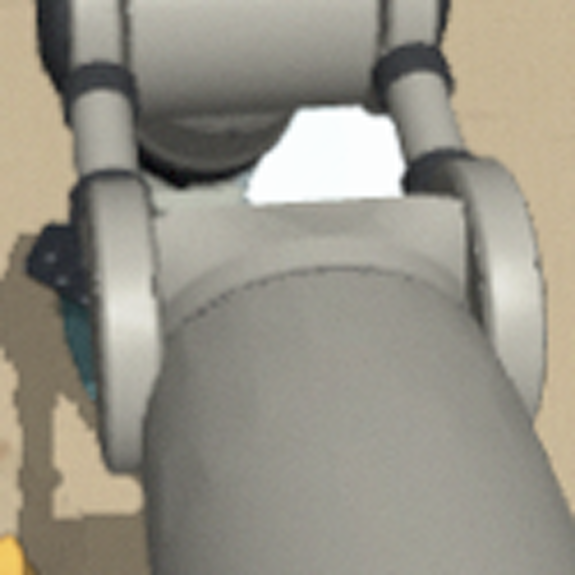

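>>> {"api": "arm_command", "payload": {
  "motion": [
    [[0,0,0,0,0,0,0.3],[0,0,0,0,0,0,0.3],[0,0,0,0,0,0,0.3],[0,0,0,0,0,0,0.3],[0,0,0,0,0,-0.15,0.3],[0,0,0,0,0,-0.3,0.3],[0,0,0,0,0,-0.4,0.3],[0,0,0,0,0,-0.4,0.3]]
  ]
}}

```text
time: 6.15
tool_pos: [0.5969, 0.1027, 0.1941]
tool_rot: [3.133, -0.005, 1.045]
contact_force: [0.1, -0.2, -0.5]
opening: 0.0594
```

Run:
```python
from h import *
go([.5977,.378,.15],1.047)
```

```text
t 6.15 pos [0.5969 0.1027 0.1941] rot [ 3.1332 -0.0051  1.0446] op 0.0594 F [ 0.1 -0.2 -0.5]
row turn [ 0.0053 -0.0032 -0.0016] shift [ 0.7941 -0.4599  0.1471]
```

>>> {"api": "arm_command", "payload": {
  "motion": [
    [[0,0,0,0.79,-0.458,0,0.3],[0,0,0,0.79,-0.458,0,0.3],[0,0,0,0.79,-0.458,0,0.3],[0,0,0,0.79,-0.458,0,0.3],[0,0,0,0.79,-0.458,0,0.3],[0,0,0,0.79,-0.458,0,0.3],[0,0,0,0.79,-0.458,0.13,0.3],[0,0,0,0.79,-0.458,0.13,0.3]]
  ]
}}

```text
time: 6.95
tool_pos: [0.5913, 0.3759, 0.1428]
tool_rot: [-3.135, 0.01, 1.046]
contact_force: [-0.8, -0.3, -1.6]
opening: 0.0594
```

Run:
```python
from h import *
go([.5977,.378,.042],1.047)
c=cam('wrist','w2.png')
g=[(u,v) for v in range(0,400,2) for u in range(0,640,2) if c['z_map'][v,u]>0]
X=pts(c,g); m=(X[:,2]>.044)&(X[:,2]<.056)&(np.hypot(X[:,0]-.5977,X[:,1]-.378)<.03)
print(m.sum(), X[m].mean(0), (X[m].min(0)+X[m].max(0))/2, np.ptp(X[m],axis=0))
c=cam('top','t4.png'); im=c['image'][:,:,::-1]
cv2.imwrite('pics/z4.png',cv2.resize(im[150:275,310:435],None,fx=4.6,fy=4.6,interpolation=cv2.INTER_CUBIC))
```

```text
t 6.95 pos [0.5913 0.3759 0.1428] rot [-3.1352  0.0103  1.0462] op 0.0594 F [-0.8 -0.3 -1.6]
row turn [-0.004   0.0065 -0.0005] shift [0.0201 0.0171 0.3357]
382 [0.59764392 0.38016311 0.04962011] [0.59758776 0.37978778 0.04968176] [0.03914907 0.03893567 0.00365433]
```

View pics/z4.png

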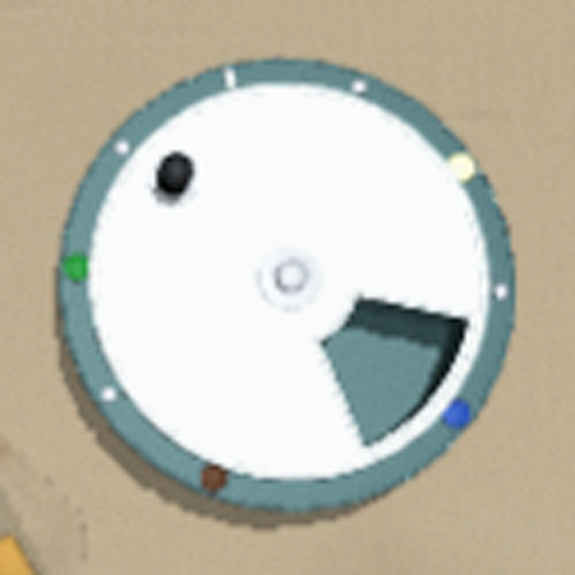

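View pics/w2.png

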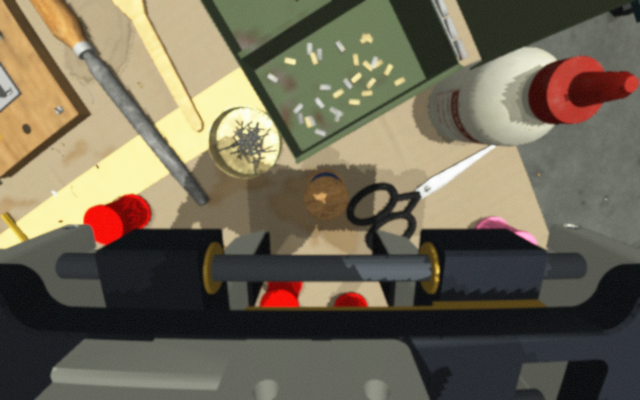

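>>> {"api": "arm_command", "payload": {
  "motion": [
    [[0,0,0,0,0,0,0.3],[0,0,0,0,0,0,0.3]]
  ]
}}

```text
time: 7.25
tool_pos: [0.5958, 0.3761, 0.1515]
tool_rot: [3.14, -0.002, 1.043]
contact_force: [0.5, -0.2, -0.1]
opening: 0.0597
```

Run:
```python
from h import *
go([.5977,.379,.042],1.047)
```

```text
t 7.25 pos [0.5958 0.3761 0.1515] rot [ 3.1400e+00 -2.3000e-03  1.0434e+00] op 0.0597 F [ 0.5 -0.2 -0.1]
row turn [ 0.001  -0.0014 -0.0023] shift [0.0107 0.     0.3651]
```

>>> {"api": "arm_command", "payload": {
  "motion": [
    [[0,0,0,0.011,0,0.1,0.3],[0,0,0,0.011,0,0.25,0.3],[0,0,0,0.011,0,0.33,0.3],[0,0,0,0.011,0,0.367,0.3],[0,0,0,0.011,0,0.367,0.3],[0,0,0,0.011,0,0.367,-1],[0,0,0,0.011,0,0.367,-1],[0,0,0,0.011,0,0.367,-1]]
  ],
  "grip_force": 12
}}

```text
time: 8.05
tool_pos: [0.5974, 0.3798, 0.0414]
tool_rot: [3.14, -0.003, 1.044]
contact_force: [0.9, -0.0, -0.0]
opening: 0.0406
```

>>> {"api": "arm_command", "payload": {
  "motion": [
    [[0,0,0,0,0,0,-1],[0,0,0,0,0,0,-1],[0,0,0,0,0,0,-1]]
  ]
}}

```text
time: 8.35
tool_pos: [0.5976, 0.3797, 0.041]
tool_rot: [3.14, -0.002, 1.044]
contact_force: [1.3, -0.6, 5.7]
opening: 0.0364
```

Run:
```python
from h import *
go([.5977,.379,.15],1.047)
```

```text
t 8.35 pos [0.5976 0.3797 0.041 ] rot [ 3.1396e+00 -2.4000e-03  1.0445e+00] op 0.0364 F [ 1.3 -0.6  5.7]
row turn [ 0.0013 -0.0015 -0.0016] shift [-0.0009  0.0023 -0.3633]
```

Run:
```python
from h import *
c=cam('wrist'); im=c['image'][:,:,::-1]
cv2.imwrite('pics/w3.png',cv2.resize(im[120:320,200:440],None,fx=3,fy=3))
c=cam('scene'); im=c['image'][:,:,::-1]
cv2.imwrite('pics/s3.png',cv2.resize(im[200:330,180:340],None,fx=4,fy=4))
```

```text
(no output)
```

View pics/w3.png

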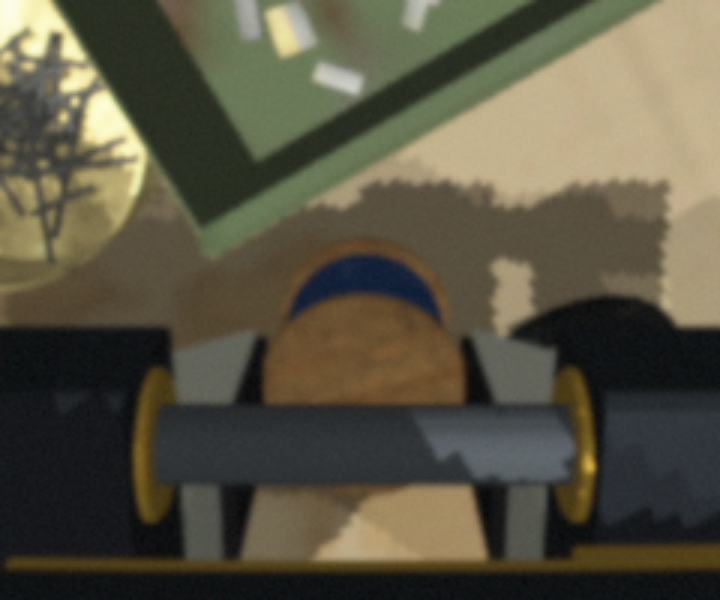

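View pics/s3.png

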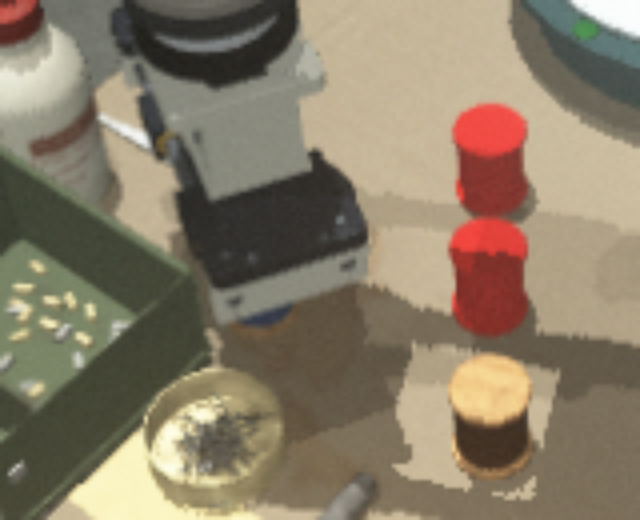

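>>> {"api": "arm_command", "payload": {
  "motion": [
    [[0,0,0,0,0,-0.05,-1],[0,0,0,0,0,-0.12,-1],[0,0,0,0,0,-0.22,-1],[0,0,0,0,0,-0.35,-1],[0,0,0,0,0,-0.45,-1],[0,0,0,0,0,-0.45,-1]]
  ]
}}

```text
time: 9.05
tool_pos: [0.5983, 0.3806, 0.1812]
tool_rot: [3.136, -0.008, 1.045]
contact_force: [0.0, 0.5, -0.3]
opening: 0.037
```

Run:
```python
from h import *
a=np.radians(13.71-144); o=C+.067*np.array([np.cos(a),np.sin(a)]); print(o)
go([*o,.18],1.047)
c=cam('wrist'); im=c['image'][:,:,::-1]
cv2.imwrite('pics/w4.png',cv2.resize(im[120:320,200:440],None,fx=3,fy=3))
c=cam('scene'); im=c['image'][:,:,::-1]
cv2.imwrite('pics/s4.png',cv2.resize(im[160:330,150:340],None,fx=4,fy=3.5))
```

```text
[ 0.499174   -0.00950634]
t 9.05 pos [0.5983 0.3806 0.1812] rot [ 3.1363 -0.0083  1.0448] op 0.037 F [ 0.   0.5 -0.3]
row turn [ 0.0034 -0.0053 -0.0014] shift [-1.2904  0.3674 -0.0048]
```

View pics/w4.png

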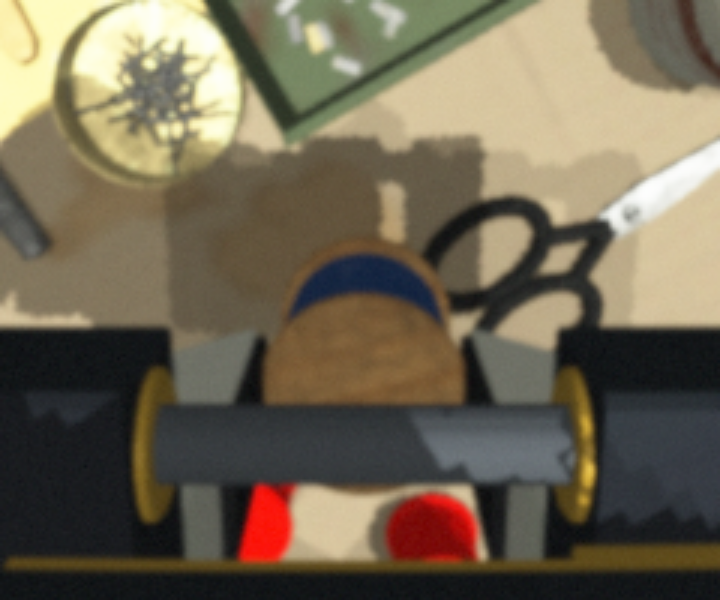

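View pics/s4.png

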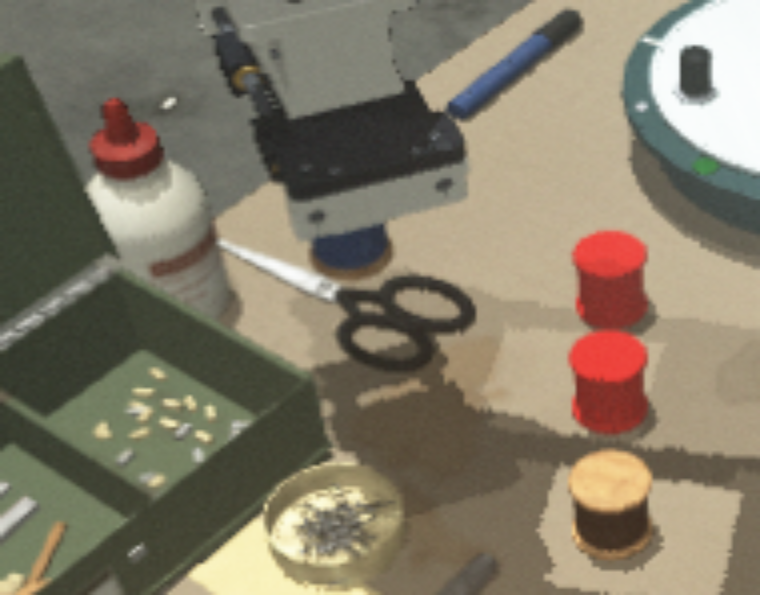

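Run:
```python
from h import *
c=cam('top')
z=lambda x,y:(310+(x+.5)/4.6-.5,150+(y+.5)/4.6-.5)
O=pts(c,[z(362,298),z(467,320),z(323,343),z(366,446),z(291,277)],0.064); o=O[:,:2]-C; an=np.degrees(np.arctan2(o[:,1],o[:,0]));print('ang box',an-13.71,'r',np.hypot(*o.T),O[4])
a=np.radians(an[:4].mean()); print(np.degrees(a)-13.71, C+.067*np.array([np.cos(a),np.sin(a)]))
```

```text
ang box [-120.73099604 -118.36321754 -168.39653753 -171.35505871  -98.5127128 ] r [0.03984627 0.09587358 0.03874157 0.09618182 0.00123684] [0.54261204 0.04036824 0.064     ]
-144.71145245395158 [ 0.49854276 -0.00896443]
```

>>> {"api": "arm_command", "payload": {
  "motion": [
    [[0,0,0,-0.65,0.183,0,-1],[0,0,0,-0.65,0.183,0,-1],[0,0,0,-0.65,0.183,0,-1],[0,0,0,-0.65,0.183,0,-1],[0,0,0,-0.65,0.183,0,-1],[0,0,0,-0.65,0.183,0,-1]]
  ]
}}

```text
time: 9.8
tool_pos: [0.5453, 0.1821, 0.1735]
tool_rot: [-3.14, 0.001, 1.042]
contact_force: [0.4, 0.8, 0.1]
opening: 0.0371
```

Run:
```python
from h import *
go([.4992,-.0095,.13],1.047)
```

```text
t 9.8 pos [0.5453 0.1821 0.1735] rot [-3.1396e+00  1.4000e-03  1.0421e+00] op 0.0371 F [0.4 0.8 0.1]
row turn [-0.0013  0.0009 -0.0031] shift [-0.6287  0.1898  0.1456]
```

Opening centre agrees within 1° (aim 0.4989, −0.0093).

>>> {"api": "arm_command", "payload": {
  "motion": [
    [[0,0,0,-0.629,0.19,0,-1],[0,0,0,-0.629,0.19,0,-1],[0,0,0,-0.629,0.19,0,-1],[0,0,0,-0.629,0.19,0,-1],[0,0,0,-0.629,0.19,0,-1],[0,0,0,-0.629,0.19,0.12,-1],[0,0,0,-0.629,0.19,0.12,-1],[0,0,0,-0.629,0.19,0.12,-1]]
  ]
}}

```text
time: 10.6
tool_pos: [0.5005, -0.0072, 0.1381]
tool_rot: [-3.139, 0.001, 1.046]
contact_force: [-0.0, -1.2, -0.1]
opening: 0.0367
```

Run:
```python
from h import *
go([.4989,-.0093,.066],1.047)
c=cam('wrist','w5.png')
```

```text
t 10.6 pos [ 0.5005 -0.0072  0.1381] rot [-3.1393e+00  6.0000e-04  1.0462e+00] op 0.0367 F [-0.  -1.2 -0.1]
row turn [-0.0015  0.0004 -0.0005] shift [-0.0084 -0.0006  0.2402]
```

View pics/w5.png

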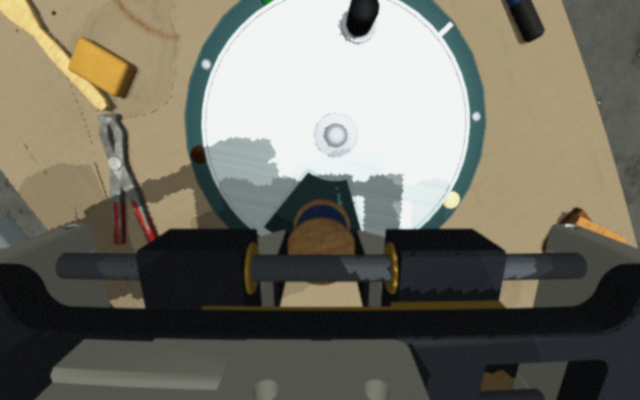

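>>> {"api": "arm_command", "payload": {
  "motion": [
    [[0,0,0,-0.004,0,0.03,-1],[0,0,0,-0.004,0,0.05,-1],[0,0,0,-0.004,0,0.05,-1]]
  ]
}}

```text
time: 10.95
tool_pos: [0.4994, -0.0093, 0.1229]
tool_rot: [-3.14, 0.001, 1.045]
contact_force: [0.7, 0.6, 0.0]
opening: 0.0367
```

Run:
```python
from h import *
go([.4989,-.0093,.066],1.047)
```

```text
t 10.95 pos [ 0.4994 -0.0093  0.1229] rot [-3.1403e+00  5.0000e-04  1.0449e+00] op 0.0367 F [0.7 0.6 0. ]
row turn [-0.0008  0.0003 -0.0013] shift [-0.0008 -0.0012  0.1895]
```

>>> {"api": "arm_command", "payload": {
  "motion": [
    [[0,0,0,0,0,0.03,-1],[0,0,0,0,0,0.07,-1],[0,0,0,0,0,0.11,-1],[0,0,0,0,0,0.14,-1],[0,0,0,0,0,0.165,-1],[0,0,0,0,0,0.185,-1],[0,0,0,0,0,0.188,-1],[0,0,0,0,0,0.188,-1]]
  ]
}}

```text
time: 11.75
tool_pos: [0.4999, -0.0096, 0.067]
tool_rot: [-3.142, 0.0, 1.044]
contact_force: [0.1, -0.7, -0.0]
opening: 0.037
```

Run:
```python
from h import *
go([.4989,-.0093,.066],1.047)
c=cam('wrist'); im=c['image'][:,:,::-1]
cv2.imwrite('pics/w6.png',cv2.resize(im[100:320,180:440],None,fx=3,fy=2.7))
```

```text
t 11.75 pos [ 0.4999 -0.0096  0.067 ] rot [-3.1415e+00  1.0000e-04  1.0445e+00] op 0.037 F [ 0.1 -0.7 -0. ]
row turn [-0.      0.0001 -0.0016] shift [-0.0008 -0.0035  0.0034]
```

View pics/w6.png

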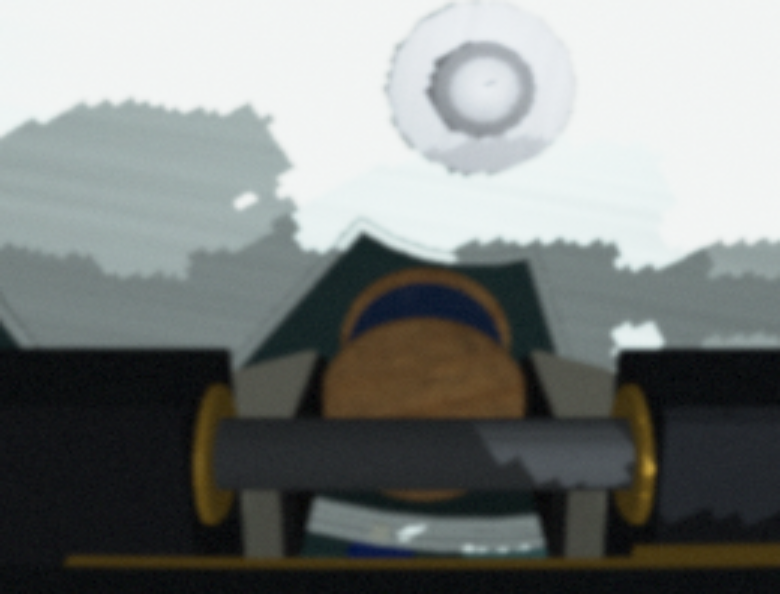

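>>> {"api": "arm_command", "payload": {
  "motion": [
    [[0,0,0,0,0,0,0.3],[0,0,0,0,0,0,0.3],[0,0,0,0,0,0,0.3],[0,0,0,0,0,0,0.3],[0,0,0,0,0,-0.15,0.3],[0,0,0,0,0,-0.3,0.3],[0,0,0,0,0,-0.3,0.3]]
  ]
}}

```text
time: 12.5
tool_pos: [0.5033, -0.0101, 0.1627]
tool_rot: [3.131, -0.004, 1.045]
contact_force: [0.0, -0.1, 0.7]
opening: 0.0599
```

Run:
```python
from h import *
go([.596,.103,.15],1.047)
c=cam('wrist','w7.png')
g=[(u,v) for v in range(0,400,2) for u in range(0,640,2) if c['z_map'][v,u]>0]
X=pts(c,g); m=(X[:,2]>.02)&(X[:,2]<.060)&(np.hypot(X[:,0]-.499,X[:,1]+.009)<.03)
print(m.sum(), X[m].mean(0), X[m].min(0),X[m].max(0))
```

```text
t 12.5 pos [ 0.5033 -0.0101  0.1627] rot [ 3.131  -0.0039  1.0447] op 0.0599 F [ 0.  -0.1  0.7]
row turn [ 0.0067 -0.0025 -0.0015] shift [0.4811 0.0775 0.045 ]
359 [ 0.50104851 -0.00773955  0.05407383] [ 0.48118396 -0.02811385  0.02025058] [0.52013009 0.01043975 0.05778895]
```

View pics/w7.png

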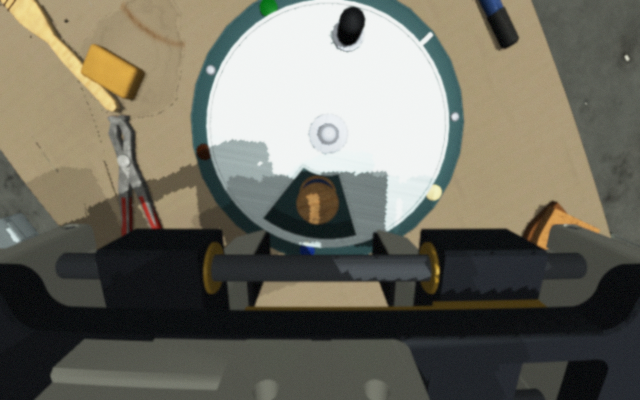

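>>> {"api": "arm_command", "payload": {
  "motion": [
    [[0,0,0,0.48,0.079,0,0.3],[0,0,0,0.48,0.079,0,0.3],[0,0,0,0.48,0.079,0,0.3],[0,0,0,0.48,0.079,0,0.3],[0,0,0,0.48,0.079,0.04,0.3],[0,0,0,0.48,0.079,0.04,0.3]]
  ]
}}

```text
time: 13.15
tool_pos: [0.5905, 0.1023, 0.142]
tool_rot: [-3.137, 0.004, 1.044]
contact_force: [-1.1, 0.2, 0.5]
opening: 0.0599
```

Run:
```python
from h import *
go([.595,.102,.069],1.047)
c=cam('wrist')
g=[(u,v) for v in range(0,400,2) for u in range(0,640,2) if c['z_map'][v,u]>0]
X=pts(c,g); m=(X[:,2]>.092)&(X[:,2]<.106)&(np.hypot(X[:,0]-.595,X[:,1]-.102)<.03)
print(m.sum(), X[m].mean(0), (X[m].min(0)+X[m].max(0))/2, np.ptp(X[m],axis=0))
```

```text
t 13.15 pos [0.5905 0.1023 0.142 ] rot [-3.1369  0.0035  1.0441] op 0.0599 F [-1.1  0.2  0.5]
row turn [-0.003   0.0022 -0.0018] shift [0.0077 0.0146 0.2433]
128 [0.59443817 0.10289344 0.09782057] [0.59410941 0.10196877 0.09624441] [0.01814185 0.01834808 0.00798255]
```

>>> {"api": "arm_command", "payload": {
  "motion": [
    [[0,0,0,0,0,0,0.3],[0,0,0,0,0,0,0.3]]
  ]
}}

```text
time: 13.4
tool_pos: [0.5926, 0.1022, 0.1455]
tool_rot: [3.141, -0.0, 1.043]
contact_force: [0.1, 0.1, 0.1]
opening: 0.0597
```

Run:
```python
from h import *
go([.595,.1022,.069],1.047)
```

```text
t 13.4 pos [0.5926 0.1022 0.1455] rot [ 3.1412e+00 -1.0000e-04  1.0433e+00] op 0.0597 F [0.1 0.1 0.1]
row turn [ 0.0002 -0.0001 -0.0023] shift [0.0042 0.0069 0.2549]
```

>>> {"api": "arm_command", "payload": {
  "motion": [
    [[0,0,0,0.004,0.007,0.1,0.3],[0,0,0,0.004,0.007,0.2,0.3],[0,0,0,0.004,0.007,0.253,0.3],[0,0,0,0.004,0.007,0.253,-1],[0,0,0,0.004,0.007,0.253,-1],[0,0,0,0.004,0.007,0.253,-1],[0,0,0,0.004,0.007,0.253,-1],[0,0,0,0.004,0.007,0.253,-1]]
  ],
  "grip_force": 15
}}

```text
time: 14.2
tool_pos: [0.5956, 0.103, 0.0702]
tool_rot: [3.14, -0.001, 1.045]
contact_force: [-0.0, -0.3, -1.0]
opening: 0.0248
```

>>> {"api": "arm_command", "payload": {
  "motion": [
    [[0,0,0,0,0,0,-1],[0,0,0,0,0,0,-1],[0,0,0,0,0,0,-1],[0,0,0,0,0,0,-1]]
  ]
}}

```text
time: 14.6
tool_pos: [0.5954, 0.103, 0.0698]
tool_rot: [3.141, -0.0, 1.045]
contact_force: [-1.3, 0.6, 5.5]
opening: 0.018
```

Run:
```python
from h import *
arc(range(58,124,9),.081)
```

```text
t 14.6 pos [0.5954 0.103  0.0698] op 0.018 F [-1.3  0.6  5.5] knob world deg 49.259541344981706 r 0.08106075393647606 yaw 1.044541833167244
58 [ 0.004 -0.041 -0.   ]
67 [ 0.002 -0.083 -0.   ]
76 [-0.006 -0.125 -0.   ]
85 [-0.021 -0.164 -0.   ]
94 [-0.042 -0.201 -0.   ]
103 [-0.069 -0.234 -0.   ]
112 [-0.1   -0.263 -0.   ]
121 [-0.135 -0.286 -0.   ]
```

>>> {"api": "arm_command", "payload": {
  "motion": [
    [[0,0,0,0.004,-0.041,0,-1],[0,0,0,0.002,-0.083,0,-1],[0,0,0,-0.006,-0.125,0,-1],[0,0,0,-0.021,-0.164,0,-1],[0,0,0,-0.042,-0.201,0,-1],[0,0,0,-0.069,-0.234,0,-1],[0,0,0,-0.1,-0.263,0,-1],[0,0,0,-0.1,-0.263,0,-1]]
  ]
}}

```text
time: 15.4
tool_pos: [0.5106, 0.1164, 0.0698]
tool_rot: [3.141, 0.001, 1.045]
contact_force: [-1.5, -2.7, 4.5]
opening: 0.0182
```

Run:
```python
from h import *
arc(list(range(121,184,9))+[193.7],.0805)
```

```text
t 15.4 pos [0.5106 0.1164 0.0698] op 0.0182 F [-1.5 -2.7  4.5] knob world deg 113.11271746055309 r 0.0813686035021328 yaw 1.0449762465501604
121 [-0.033 -0.018  0.   ]
130 [-0.071 -0.035  0.   ]
139 [-0.112 -0.046  0.   ]
148 [-0.154 -0.051  0.   ]
157 [-0.196 -0.049  0.   ]
166 [-0.237 -0.04   0.   ]
175 [-0.276 -0.026  0.   ]
193.7 [-0.348  0.024  0.   ]
```

>>> {"api": "arm_command", "payload": {
  "motion": [
    [[0,0,0,-0.033,-0.018,0,-1],[0,0,0,-0.071,-0.035,0,-1],[0,0,0,-0.112,-0.046,0,-1],[0,0,0,-0.154,-0.051,0,-1],[0,0,0,-0.196,-0.049,0,-1],[0,0,0,-0.237,-0.04,0,-1],[0,0,0,-0.276,-0.026,0,-1],[0,0,0,-0.276,-0.026,0,-1]]
  ]
}}

```text
time: 16.2
tool_pos: [0.4626, 0.0483, 0.0697]
tool_rot: [-3.142, 0.0, 1.044]
contact_force: [-2.0, -1.5, 10.5]
opening: 0.018
```

Run:
```python
from h import *
arc([182,188,193.7],.0805)
```

```text
t 16.2 pos [0.4626 0.0483 0.0697] op 0.018 F [-2.  -1.5 10.5] knob world deg 175.22776209100178 r 0.08017357994873373 yaw 1.0438742963422507
182 [-0.028  0.014  0.   ]
188 [-0.051  0.03   0.   ]
193.7 [-0.071  0.048  0.   ]
```

>>> {"api": "arm_command", "payload": {
  "motion": [
    [[0,0,0,-0.028,0.014,0,-1],[0,0,0,-0.051,0.03,0,-1],[0,0,0,-0.071,0.048,0,-1],[0,0,0,-0.071,0.048,0,-1],[0,0,0,-0.071,0.048,0,-1]]
  ]
}}

```text
time: 16.7
tool_pos: [0.465, 0.0232, 0.0697]
tool_rot: [3.141, 0.0, 1.044]
contact_force: [-1.2, -1.9, 9.0]
opening: 0.0178
```

Run:
```python
from h import *
arc([193.7],.0805)
c=cam('wrist','w8.png')
c=cam('top'); im=c['image'][:,:,::-1]
cv2.imwrite('pics/z8.png',cv2.resize(im[150:275,310:435],None,fx=4.6,fy=4.6,interpolation=cv2.INTER_CUBIC))
c=cam('scene'); im=c['image'][:,:,::-1]
cv2.imwrite('pics/s8.png',cv2.resize(im[130:250,280:430],None,fx=5,fy=5,interpolation=cv2.INTER_CUBIC))
```

```text
t 16.7 pos [0.465  0.0232 0.0697] op 0.0178 F [-1.2 -1.9  9. ] knob world deg -166.63538406918653 r 0.07970718290001126 yaw 1.044449798353706
193.7 [-0.003 -0.001 -0.   ]
```

View pics/w8.png

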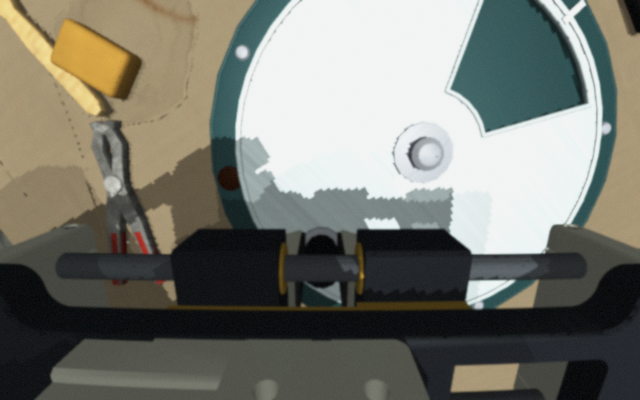

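View pics/s8.png

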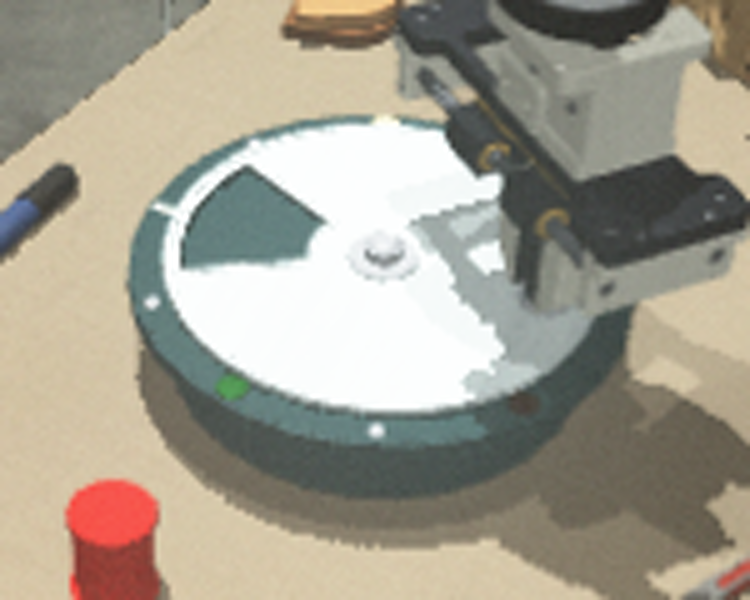

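>>> {"api": "arm_command", "payload": {
  "motion": [
    [[0,0,0,0,0,0,0.1],[0,0,0,0,0,0,0.1],[0,0,0,0,0,0,0.1],[0,0,0,0,0,-0.12,0.1],[0,0,0,0,0,-0.26,0.1],[0,0,0,0,0,-0.4,0.1],[0,0,0,0,0,-0.4,0.1],[0,0,0,0,0,-0.4,0.1]]
  ]
}}

```text
time: 17.65
tool_pos: [0.4652, 0.0235, 0.1895]
tool_rot: [3.14, -0.0, 1.045]
contact_force: [0.2, -0.1, -1.0]
opening: 0.0504
```

Run:
```python
from h import *
go([.465,.0232,.07])
c=cam('wrist','w9.png'); im=c['image'][:,:,::-1]
cv2.imwrite('pics/w9z.png',cv2.resize(im[0:150,330:530],None,fx=4,fy=4,interpolation=cv2.INTER_CUBIC))
```

```text
t 17.65 pos [0.4652 0.0235 0.1895] rot [ 3.1404e+00 -5.0000e-04  1.0447e+00] op 0.0504 F [ 0.2 -0.1 -1. ]
row turn [0. 0. 0.] shift [-0.0014 -0.0007  0.3982]
```

View pics/w9.png

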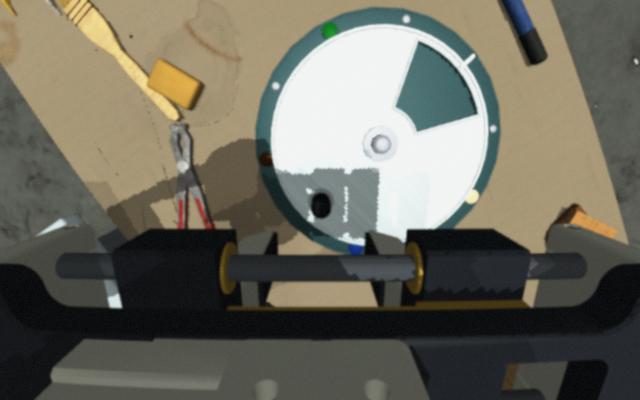

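View pics/w9z.png

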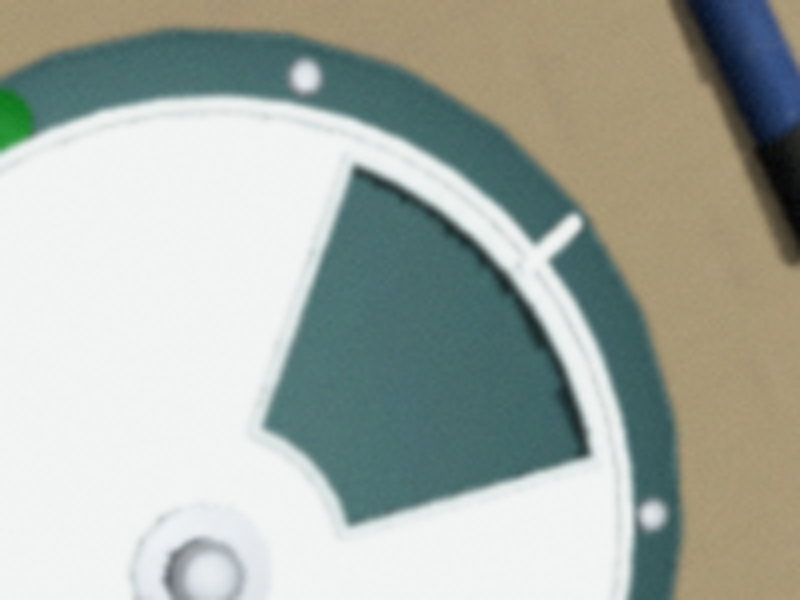

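Run:
```python
from h import *
c=cam('wrist'); im=c['image'][:,:,::-1]
cr=im[40:85,440:495].astype(float)
cr=np.clip((cr-140)*255/115,0,255).astype(np.uint8)
cv2.imwrite('pics/w10z.png',cv2.resize(cr,None,fx=13,fy=13,interpolation=cv2.INTER_CUBIC))
z=lambda x,y:(330+(x+.5)/4-.5,(y+.5)/4-.5)
def an(l,zz):
    P=pts(c,[z(*q) for q in l],zz)[:,:2]; return P
cen=an([(205,573)],.066)[0]; print('boss',cen)
R=an([(541,250),(578,219)],.058)
O=an([(353,163),(590,457),(263,430),(347,524)],.064)
D=an([(305,77),(653,514)],.0585)
for ctr in (C,cen):
    f=lambda P:np.degrees(np.arctan2(P[:,1]-ctr[1],P[:,0]-ctr[0]))
    print('rim line',f(R),'corners',f(O),f(O)[:2].mean(),f(O)[2:].mean(),'dots',f(D),f(D).mean(), np.hypot(*(D-ctr).T))
```

```text
boss [0.54101814 0.04255392]
rim line [14.56328353 14.18787804] corners [ 42.74401248 -12.84245769  41.84585932 -10.14730644] 14.950777395006714 15.849276443199262 dots [ 50.77514236 -22.38503242] 14.195054970867682 [0.11128275 0.1104133 ]
rim line [13.8695419  13.56089227] corners [ 41.71707135 -13.20495227  39.06770877 -11.23644797] 14.256059540716484 13.91563039905191 dots [ 49.87519554 -22.5473465 ] 13.663924522834712 [0.11149461 0.11214723]
```

View pics/w10z.png

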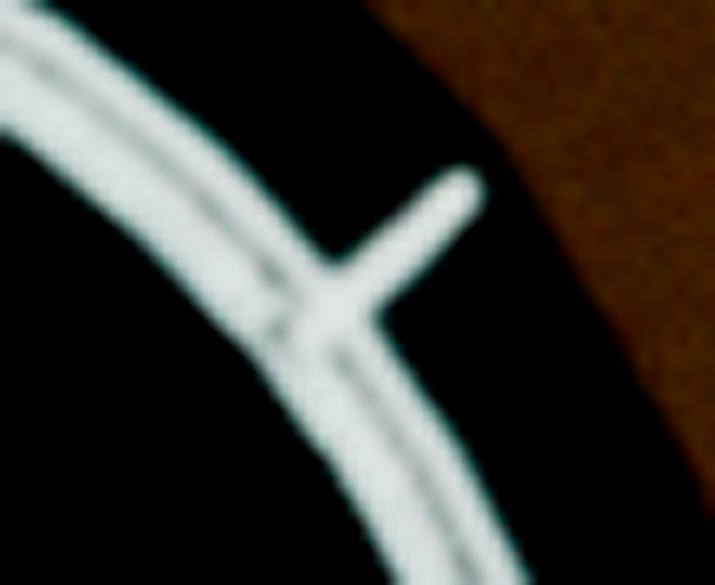

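>>> {"api": "arm_command", "payload": {
  "motion": [
    [[0,0,0,-0.6,0,0,0.1],[0,0,0,-0.6,0,0,0.1],[0,0,0,-0.6,0,0,0.1],[0,0,0,-0.6,0,0,0.1],[0,0,0,-0.6,0,0,0.1],[0,0,0,-0.6,0,0,0.1]]
  ]
}}

```text
time: 18.35
tool_pos: [0.3741, -0.1323, 0.1881]
tool_rot: [-3.139, -0.0, 1.042]
contact_force: [-0.3, 0.7, 0.3]
opening: 0.0505
```

Run:
```python
from h import *
go([.4,.0,.2])
c=cam('top','t11.png'); im=c['image'][:,:,::-1]
cv2.imwrite('pics/z11.png',cv2.resize(im[150:275,310:435],None,fx=4.6,fy=4.6,interpolation=cv2.INTER_CUBIC))
```

```text
t 18.35 pos [ 0.3741 -0.1323  0.1881] rot [-3.1390e+00 -3.0000e-04  1.0422e+00] op 0.0505 F [-0.3  0.7  0.3]
row turn [0. 0. 0.] shift [ 0.4244 -0.1479 -0.0392]
```

View pics/z11.png

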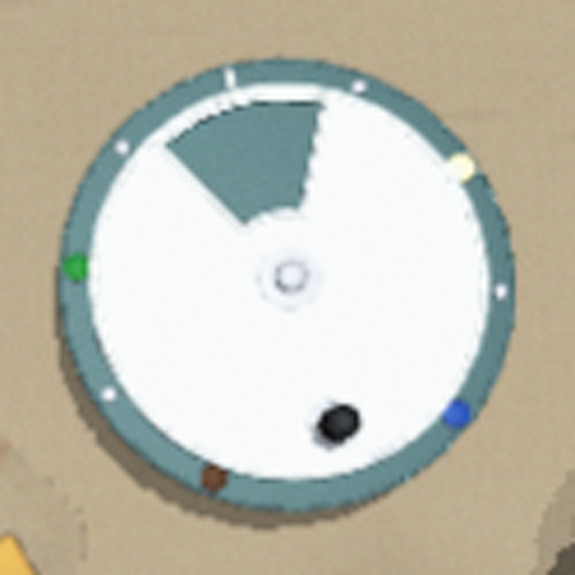

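View pics/t11.png

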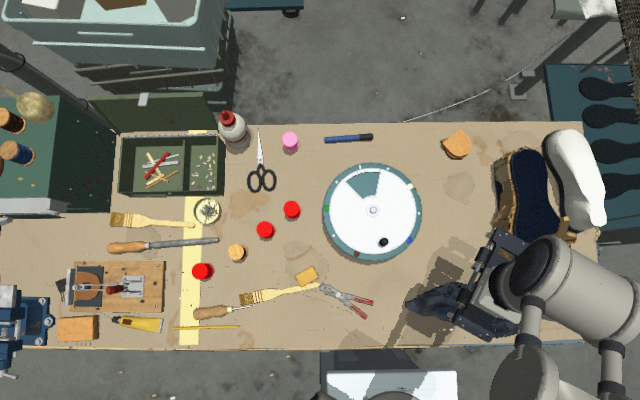

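Run:
```python
from h import *
print(robot.hand_in())
```

```text
the job is handed in; nothing more can be done
None
```

The blue spool is in the compartment marked by the blue button, and the lid is back at its shut mark. I handed the job in at about 18.5 s of the 64 s allowed.

- **Putting it away:** I led the lid round by its knob to about −144°, over the blue button. I lifted the blue spool by its top flange and lowered it through the opening without touching the sides. The fingers were too wide to go through the opening, so I let it drop the last 20 mm or so.
- **Spool check:** Before I closed the lid, the wrist camera showed the spool standing upright in that compartment. Its top was at about 56 mm, below the lid.
- **Lid check:** With the gripper clear, the lid's white line runs on from the rim's white line. I measured the lid 0.2 to 0.7° counter-clockwise of exact, while the gripper's position before release put it about 0.3° the other way. I left this small disagreement as it was, since it is under the camera accuracy.
- **Surroundings:** The last top view shows the brown spool and the loose objects near the work where they were, and nothing off the bench. The arm's shadow and body hid part of the right side. Contact forces read after each move stayed around 11 N or less.

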